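# Re-clamp a handset in the bench repair holder

### The job

The cordless handset lies loose in the repair holder because the sliding jaw was clamped too far back. Loosen the winged knob on the underside of the sliding jaw, push the jaw up until the handset is firmly held lengthways between both jaws, and turn the knob tight again to lock it there. Do not crush the handset, and leave the screwdriver, the pliers and the jar round the holder where they are.

Things in the scene. Friction and masses are not known exactly. Their poses are not given: they have to be found in the camera images.
- holder: Repair holder, fixed to the bench, light metal on a dark base plate 92 x 372 mm, 11 mm high. Origin: centre of its underside; z up, y along the bed, front (-x) towards the robot. The bed is a bar 44 mm wide (x), 364 mm long (y), from z = 0.068 to 0.084, on two end posts at y = -0.170 and +0.170 (22 mm thick), free space under it. Sliding jaw on the +y half.
- fixed_jaw_face (a point): Middle of the rubber face of the fixed jaw, at holder x = 0, y = -0.150, z = 0.096; the jaw stands on the bed's -y end, faces +y, 54 mm wide, top at z = 0.112. Axes as the holder's.
- sliding_jaw (a joint): Travel of the sliding jaw in m: 0 fully open, growing as it moves to holder -y towards the fixed jaw; about 0.068 with the handset held, stop 0.085. A block 57 mm wide (x), 64 mm long (y), z = 0.057 to 0.112, round the bed; its middle is at holder y = 0.100 - value. Loose it slides with about 5 N and stays where left; with the knob tight it holds against 40 N or more.
- jaw_face (a point): Middle of the rubber face of the sliding jaw, facing holder -y, at z = 0.096, 32 mm from the block's middle. Axes as the holder's.
- jaw_back (a point): Middle of the flat back (+y) face of the sliding jaw, at holder x = 0, z = 0.096, 32 mm from the block's middle; 54 mm wide, from z = 0.085 to 0.107, just above the bed. Pushing here to holder -y closes the jaw. Axes as the holder's.
- knob (a joint): Turn in rad of the black clamping knob under the sliding jaw, about a vertical axis: 0 fully loose (stop), 1.3 tight (stop), growing anticlockwise seen from above. From about 0.75 its screw presses on the bed; below 0.65 the jaw is free, above 1.05 it counts as tight. Stays where left; takes about 0.25 N m loose, 0.4 N m near the tight stop (3 to 6 N at the wing's end).
- knob_axis (a point): Centre of the knob on its axis, z = 0.048, below the middle of the sliding jaw (holder x = 0, y = 0.100 - sliding_jaw); it travels with the jaw. The hub is 38 mm across, hidden under the bed. The bed's side is 22 mm and the sliding jaw's side 28.5 mm from the axis. Axes turn with the knob (at knob = 0 the holder's).
- wing_end (a point): Centre of the round end (19 mm across) of the knob's one wing, a straight bar 12 mm wide, z = 0.041 to 0.055, that stands out in front of the bed; 82 mm from the axis, outermost point 91.5 mm. From the axis it points to holder -x, turned 0.62 rad to +y at knob 0, 0.68 rad to -y at knob 1.3: sweep to +y to loosen, -y to tighten. Nothing in front of or under it.
- handset: Old grey cordless handset with a dark back, 150 mm long (its own x), 51 mm wide, 42 mm high, about 0.14 kg, lying loose lengthways on the bed between the jaws. Origin: centre of its underside, z up.
- screwdriver: Screwdriver with a red handle, 181 mm long (its own y), 26 mm thick, lying loose on the bench in front of the holder. Origin: centre of its underside. To be left alone (not moved by more than 30 mm).
- jar: Glass jar of screws with a red lid, 52 mm across, 56 mm high, standing loose behind the holder. Origin: centre of its underside. To be left alone (not moved by more than 30 mm).
- pliers: Pliers with blue handles, 158 mm long (own y), 50 mm wide, 12 mm high, lying loose to the left of the holder. Origin: centre of the underside. To be left alone (not moved by more than 30 mm).

How it is judged:
By the outcome, as a careful person would: the job done as asked, in the order asked, and still so for the second after the job is handed in, with the robot touching nothing.
It also fails if it takes over 59 s, if anything falls off the work surface, if the arm or the gripper's body presses on something with over 40 N, if the wrist force passes 120 N, or if a joint passes its speed limit or range.

### The arm

A 6-joint arm with a two-finger parallel gripper is mounted at the origin on a cart in front of the work surface, level with it; the furniture and walls round the work are solid. World frame = base frame: x ahead of the robot, y to its left, z up, the work surface at z = 0. Lengths are in m, angles in degrees, forces in N, time in s.
With the tool pointing down it reaches from about 0.375 to 0.9 m from the base axis. Payload 3.1 kg.
Tool frame: the origin (TCP) lies on the centre line of the jaws, within the pads' length; the fingertips stand finger_overhang ahead of it and the grasp point (between the pads) lies 5 mm behind it (finger_overhang is the distance from the TCP to the fingertips, in m); z points along the fingers, y is the line along which they close (so a half turn about z gives the same grasp; the last joint's range is limited). The gripper opens to 87 mm and grips with 3 to 60 N. Pads are 19 mm wide; open, the fingers measure 117 mm over their backs; the gripper's body (75 mm by 190 mm) begins 51 mm behind the grasp point.
Start: joints at [63.054, 30.224, 82.088, -0, 67.689, -10.227], TCP at [0.18, 0.599, 0.197] pointing down, gripper open.
Joint ranges: [-176.69, 176.69], [-43.24, 126.21], [12.49, 139.97], [-82, 262], [0, 151.66], [-163.58, 163.58]. Speed limits (degrees/s): [159.86, 159.86, 180, 180, 180, 180].

### API

Orientations are given as a 3x3 rotation matrix whose columns are the frame's x, y, z axes.
In Python, from rig import read_state, capture, calibration, hand_in, finger_overhang gives the robot as it stands.
- The arm moves only by the tool send_rows, never from a script. Its argument "plan" is a list of rows, each a list of 5 numbers: the closure in counts, from 0 (fully open) to 255 (shut), then the shift along the tool's x, y, z in m, then the turn about the tool's z in rad. A call has 1 to 20 rows; each row shifts and turns the commanded pose from where the row before left it, along the tool's axes as they then stand; what a row does not reach is not made up. A row lasts 1/12 s, in which the tool goes at most 41.7 mm and 7.16 degrees, less where a joint would pass 70% of its speed; a pose out of reach is approached as far as the arm can. A call is refused whole if a number of a shift passes 0.0417 or a number of a turn 0.125, either way. A call with a gripper value outside its range is refused whole. The fingers move at their own pace and stop on an object; the grip force is fixed at half the most. Time passes only in rows, so rows that do not move let the fingers close. It gives the time, the measured TCP pose, the force, the opening and the grip force at its end, in the units of the state.
- read_state(): the state, without advancing time (a new reading comes with each control period).
- capture(name): name is "side" or "top" or "wrist"; returns (picture, depth): 420x560x3 uint8, blue, green, red; 420x560 float32, m along the optical axis (not along the pixel's ray), 0 where there is no reading.
- calibration(name): a dict with "fx", "fy", "cx", "cy" (pixels), "xyz" and "rotation" of the camera in the world. Camera axes: x right, y down, z forward; pixel columns grow to the right and rows downward; lengths in m; the calibration is good to about 2 mm. A picture is of the moment at which its call begins: read the wrist's pose just before it. calibration takes no time and is no camera call; for the wrist camera it gives the pose at the moment of the call.
- hand_in(): hands the job in; it is judged then, once.
The state is a dict: "time_s": time; "joint_positions": joint angles; "qvel": joint speeds; "tau": joint torques, N m; "position": TCP position; "tcp_rot": TCP orientation; "force": force on the tool from outside, world axes, zero at the start; "moment": the same for the moment, N m; "opening": opening from 0.0 (shut) to 1.0 (fully open); "grasp_force": force on a finger pad.
Only numpy, scipy, OpenCV 4.12 (cv2) and the standard library are available. Lean on these libraries where they do the work, as an engineer would, in place of code of your own. Each camera call takes 0.05 s, during which the arm holds its last target. There are 200 camera calls.

## Working session

There is one attempt and no reset: what is moved stays moved. The work goes in short steps, Python scripts to look and compute and a tool call to move; the robot and the scene stay as the last step left them, time stands still between calls to the robot, and variables do not carry over. Pictures are saved under pics/ and viewed, at most 10 in all, crops included, and the job is handed in when it is done.

Besides the shell and the picture viewer there is one more tool, called in YAML: its name, and indented under it one key for each argument. send_rows: Moves the arm, as the interface text tells. Its arguments: {"type":"object","properties":{"plan":{"type":"array","items":{"type":"array","items":{"type":"number"}}}},"required":["plan"]}

```bash
mkdir -p pics
python3 - <<'E'
from rig import *
import cv2,numpy as np
s=read_state();print(s['time_s'],s['position'],np.round(s['tcp_rot'],3).tolist(),s['opening'],s['force'],finger_overhang if not callable(finger_overhang) else finger_overhang())
for n in('top','side'):
    p,d=capture(n);cv2.imwrite(f'pics/{n}0.png',p);np.save(f'{n}0.npy',d)
    c=calibration(n);print(n,{k:np.round(v,4).tolist() for k,v in c.items()})
E
```

```text
0.0 [0.17939735 0.59786708 0.19637963] [[-0.958, 0.288, -0.001], [0.288, 0.958, -0.002], [0.0, -0.002, -1.0]] 0.996581410851755 [-0.37016698 -0.25223921 -0.14006081] 0.014
top {'fx': 497.8191, 'fy': 497.8191, 'cx': 280.2456, 'cy': 220.7361, 'xyz': [0.454, 0.1177, 1.436], 'rotation': [[0.0193, -0.9973, 0.0704], [-0.9998, -0.0188, 0.0078], [-0.0064, -0.0706, -0.9975]]}
side {'fx': 400.8755, 'fy': 400.8755, 'cx': 283.7153, 'cy': 203.8672, 'xyz': [0.224, -0.5491, 0.775], 'rotation': [[0.8963, -0.3018, 0.3249], [-0.4434, -0.6083, 0.6583], [-0.0011, -0.7341, -0.679]]}
```

View pics/top0.png

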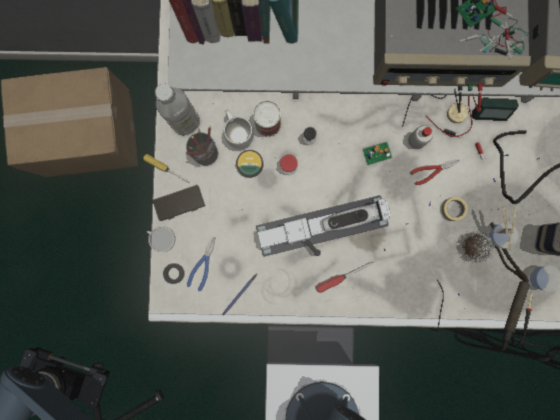

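View pics/side0.png

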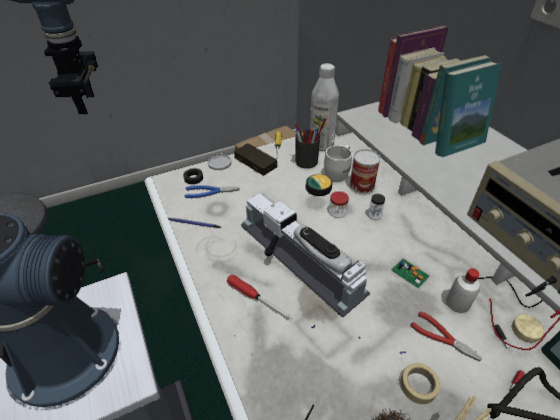

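The top picture shows the holder from about (255,240) to (388,212), with the wing's end near (317,253). The screwdriver is at (340,278), the pliers at (202,265) and the jar at (288,163). I'll enlarge the holder.

Run:
```python
import cv2
p=cv2.imread('pics/top0.png');cv2.imwrite('pics/top0c.png',cv2.resize(p[180:300,245:405],None,fx=5,fy=5,interpolation=cv2.INTER_CUBIC))
```

```text
(no output)
```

View pics/top0c.png

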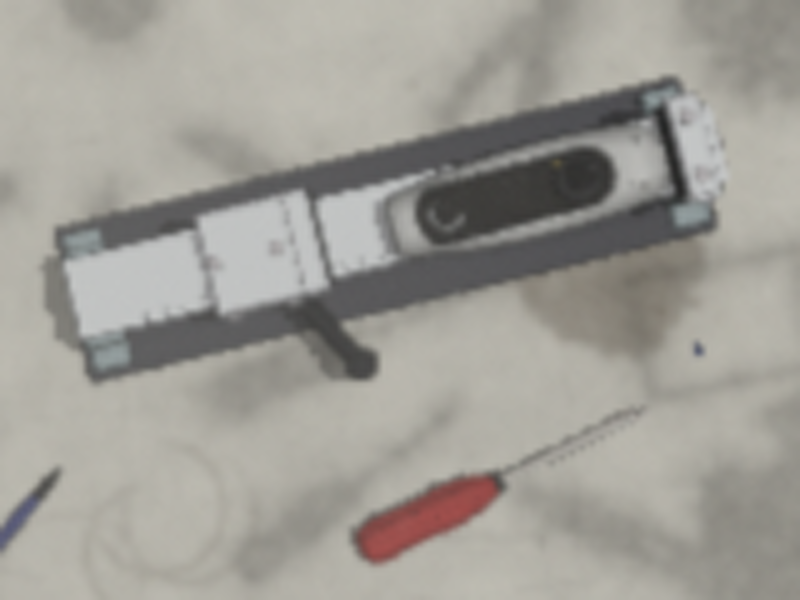

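```bash
cat > h.py <<'E'
import numpy as np
from rig import *
def ray(c,u,v,z):
    R=np.array(c['rotation']);d=R@[(u-c['cx'])/c['fx'],(v-c['cy'])/c['fy'],1];o=np.array(c['xyz'])
    return o+d*(z-o[2])/d[2]
E
python3 - <<'E'
from h import *
c=calibration('top')
f=lambda a,b,z:ray(c,245+(a-2)/5,180+(b-2)/5,z)
P=np.array([f(57,228,.011),f(680,78,.011),f(716,228,.011),f(95,380,.011)])
print(P.round(3).tolist(), np.linalg.norm(P-np.roll(P,1,0),axis=1))
o=P.mean(0)[:2]
yv=(P[0]+P[3]-P[1]-P[2])[:2];yv/=np.linalg.norm(yv);xv=np.array([yv[1],-yv[0]])
print('o',o,'y',yv,'yaw',np.degrees(np.arctan2(-yv[0],yv[1])))
H=lambda p:np.array([(p[:2]-o)@xv,(p[:2]-o)@yv]).round(4)
print('block',[H(f(a,b,.112)) for a,b in[(197,213),(303,190),(328,290),(222,318)]])
print('wing',H(f(362,363,.055)),f(362,363,.055))
print('fixed top',[H(f(a,b,.112)) for a,b in[(662,97),(690,200)]])
print('screwdriver',[f(a,b,.013)[:2].round(3) for a,b in[(360,548),(500,480),(640,408)]],[H(f(a,b,.013)) for a,b in[(360,548),(500,480),(640,408)]])
d=np.load('top0.npy')
R=np.array(c['rotation'])
v,u=np.mgrid[:420,:560]
W=np.stack([(u-c['cx'])/c['fx']*d,(v-c['cy'])/c['fy']*d,d],-1)@R.T+c['xyz']
np.save('W.npy',W)
for a,b in[(260,260),(150,280),(360,360),(520,180),(700,150)]:
    q=W[180+b//5,245+a//5];print(a,b,q.round(3),H(q))
# handset region
Hx=(W[...,:2]-o)@xv;Hy=(W[...,:2]-o)@yv
m=(W[...,2]>.1)&(W[...,2]<.16)&(abs(Hx)<.05)&(abs(Hy)<.2)&(d>0)
for y0 in np.arange(-.18,.15,.01):
    k=m&(Hy>y0)&(Hy<=y0+.01)
    if k.any():print(round(y0,2),k.sum(),Hx[k].min().round(3),Hx[k].max().round(3),np.median(W[k][:,2]).round(3))
E
```

```text
[[0.541, 0.198, 0.011], [0.634, -0.158, 0.011], [0.548, -0.179, 0.011], [0.454, 0.174, 0.011]] [0.08973829 0.3684668  0.08860112 0.36602049]
o [0.54395478 0.0087298 ] y [-0.25442924  0.96709139] yaw 14.739767640735861
block [array([0.0277, 0.1057]), array([0.0262, 0.0479]), array([-0.0287,  0.0477]), array([-0.0298,  0.106 ])]
wing [-0.071   0.0356] [0.46619154 0.02513383 0.055     ]
fixed top [array([ 0.0293, -0.1504]), array([-0.0276, -0.1511])]
screwdriver [array([0.362, 0.022]), array([ 0.402, -0.057]), array([ 0.444, -0.136])] [array([-0.1728,  0.0592]), array([-0.1543, -0.0274]), array([-0.1335, -0.1147])]
260 260 [0.519 0.083 0.107] [-0.0057  0.0781]
150 280 [0.508 0.142 0.081] [-0.0011  0.1379]
360 360 [0.467 0.025 0.054] [-0.0705  0.0354]
520 180 [ 0.563 -0.055  0.115] [ 0.0027 -0.0662]
700 150 [ 0.581 -0.15   0.113] [-0.0043 -0.1635]
-0.18 1 -0.005 -0.005 0.106
-0.17 64 -0.026 0.026 0.111
-0.16 85 -0.025 0.028 0.111
-0.15 27 -0.015 0.024 0.11
-0.14 51 -0.021 0.02 0.114
-0.13 65 -0.024 0.021 0.112
-0.12 63 -0.025 0.022 0.111
-0.11 61 -0.025 0.023 0.116
-0.1 71 -0.027 0.022 0.12
-0.09 67 -0.026 0.022 0.114
-0.08 64 -0.027 0.022 0.116
-0.07 68 -0.026 0.023 0.115
-0.06 60 -0.027 0.022 0.114
-0.05 65 -0.026 0.021 0.115
-0.04 62 -0.025 0.019 0.116
-0.03 57 -0.023 0.017 0.117
-0.02 57 -0.024 0.015 0.116
-0.01 50 -0.021 0.015 0.113
0.0 31 -0.019 0.012 0.111
0.04 51 -0.025 0.025 0.111
0.05 79 -0.028 0.029 0.111
0.06 78 -0.028 0.028 0.107
0.07 75 -0.028 0.027 0.107
0.08 77 -0.028 0.028 0.107
0.09 75 -0.028 0.027 0.107
0.1 49 -0.026 0.025 0.106
```

```bash
cat >> h.py <<'E'
o=np.array([0.54395,0.00873]);th=np.radians(14.74)
hx=np.array([np.cos(th),np.sin(th)]);hy=np.array([-np.sin(th),np.cos(th)])
def H(p): p=np.array(p)[:2]-o; return np.array([p@hx,p@hy])
def st():
    s=read_state();R=s['tcp_rot'];p=s['position']
    print('t',s['time_s'],'H',H(p).round(4),'z',p[2].round(4),'yaw err deg',np.degrees(np.arctan2(R[:2,1]@hx,R[:2,1]@hy)).round(2),'F',np.round(s['force'],1),'Fhx,hy',np.round([s['force'][:2]@hx,s['force'][:2]@hy],1),'open',round(s['opening'],3),'g',np.round(s['grasp_force'],1))
E
python3 - <<'E'
from h import *
st();s=read_state();c=calibration('wrist');R=s['tcp_rot']
print('cam in tool',R.T@(np.array(c['xyz'])-s['position']),(R.T@c['rotation']).round(2).tolist())
E
```

```text
t 0.1 H [-0.2026  0.6626] z 0.1965 yaw err deg 31.46 F [-0.  -0.5 -0.8] Fhx,hy [-0.2 -0.5] open 0.996 g 0.0
cam in tool [ 0.07228852 -0.00020335 -0.18589796] [[0.0, -0.96, -0.27], [1.0, 0.0, 0.0], [-0.0, -0.27, 0.96]]
```

send_rows:
  plan:
    - [138, 0, 0, 0, -0.11]
    - [138, 0, 0, 0, -0.11]
    - [138, 0, 0, 0, -0.11]
    - [138, 0, 0, 0, -0.11]
    - [138, 0, 0, 0, -0.11]
    - [138, -0.008, -0.035, 0, 0]
    - [138, -0.008, -0.035, 0, 0]
    - [138, -0.008, -0.035, 0, 0]
    - [138, -0.008, -0.035, 0, 0]
    - [138, -0.008, -0.035, 0, 0]
    - [138, -0.008, -0.035, 0, 0]
    - [138, -0.008, -0.035, 0, 0]
    - [138, -0.008, -0.035, 0, 0]
    - [138, -0.008, -0.035, 0, 0]
    - [138, -0.008, -0.035, 0, 0]
    - [138, -0.008, -0.035, 0, 0]
    - [138, -0.008, -0.035, 0, 0]
    - [138, -0.008, -0.035, 0, 0]
    - [138, -0.008, -0.035, 0, 0]
    - [138, 0, 0, 0, 0]

```text
time_s: 1.77
position: [0.4171, 0.1487, 0.1975]
tcp_rot: [[-0.968, -0.25, 0.003], [-0.25, 0.968, -0.002], [-0.003, -0.003, -1.0]]
force: [0.8, 1.5, -0.4]
opening: 0.458
grasp_force: 0.0
```

```bash
python3 -c "
from h import *
st()"
```

```text
t 1.7667 H [-0.087   0.1676] z 0.1975 yaw err deg 0.29 F [ 0.8  1.5 -0.4] Fhx,hy [1.2 1.2] open 0.458 g 0.0
```

send_rows:
  plan:
    - [138, -0.003, -0.033, 0, 0]
    - [138, -0.003, -0.033, 0, 0]
    - [138, -0.003, -0.033, 0, 0]
    - [138, -0.003, -0.033, 0, 0]
    - [138, 0, 0, 0.03, 0]
    - [138, 0, 0, 0.03, 0]
    - [138, 0, 0, 0, 0]
    - [138, 0, 0, 0, 0]

```text
time_s: 2.43
position: [0.4568, 0.0293, 0.1363]
tcp_rot: [[-0.967, -0.255, -0.005], [-0.255, 0.967, 0.001], [0.005, 0.002, -1.0]]
force: [0.5, -1.1, -0.8]
opening: 0.455
grasp_force: 0.0
```

```bash
python3 -c "
from h import *
import cv2
st();p,d=capture('wrist');c=calibration('wrist');cv2.imwrite('pics/w1.png',p)
v,u=np.mgrid[:420,:560]
W=np.stack([(u-c['cx'])/c['fx']*d,(v-c['cy'])/c['fy']*d,d],-1)@np.array(c['rotation']).T+c['xyz'];np.save('Ww1.npy',W)
"
```

```text
t 2.4333 H [-0.0791  0.0421] z 0.1363 yaw err deg -0.05 F [ 0.5 -1.1 -0.8] Fhx,hy [ 0.2 -1.2] open 0.455 g 0.0
```

View pics/w1.png

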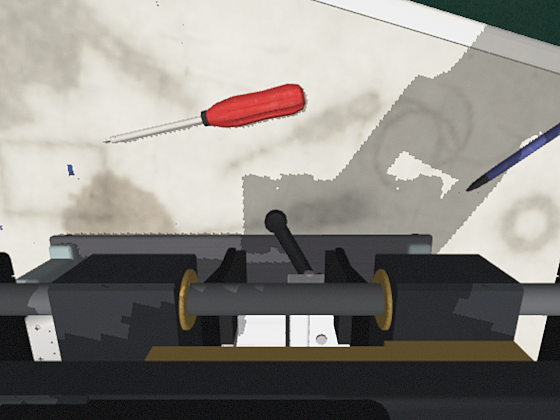

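The wrist view shows the wing's round end at (276,222), between the two fingers and slightly left of centre. The screwdriver is well clear.

```bash
python3 -c "
from h import *
c=calibration('wrist');p=ray(c,276,221,.055);print(H(p));W=np.load('Ww1.npy');q=W[221,276];print(q,H(q))"
```

```text
[-0.0707819   0.03414848]
[0.46686405 0.02375483 0.05481136] [-0.07072626  0.03414359]
```

send_rows:
  plan:
    - [138, -0.004, -0.008, 0, 0]
    - [138, 0, 0, 0.02, 0]
    - [138, 0, 0, 0.02, 0]
    - [138, 0, 0, 0.02, 0]
    - [138, 0, 0, 0.02, 0]
    - [138, 0, 0, 0, 0]
    - [138, 0, 0, 0, 0]

```text
time_s: 3.07
position: [0.4653, 0.0221, 0.058]
tcp_rot: [[-0.967, -0.256, 0.001], [-0.256, 0.967, -0.0], [-0.001, -0.0, -1.0]]
force: [-0.5, 0.7, 0.6]
opening: 0.463
grasp_force: 0.0
```

```bash
python3 -c "
from h import *
st()"
```

```text
t 3.0667 H [-0.0727  0.033 ] z 0.058 yaw err deg -0.09 F [-0.5  0.7  0.6] Fhx,hy [-0.3  0.8] open 0.463 g 0.0
```

send_rows:
  plan:
    - [138, 0.001, 0.007, 0, 0]
    - [138, 0.001, 0.007, 0, 0]
    - [138, 0.001, 0.007, 0, 0]
    - [138, 0.001, 0.007, 0, 0]
    - [138, 0.001, 0.007, 0, 0]
    - [138, 0.001, 0.007, 0, 0]

```text
time_s: 3.57
position: [0.4475, 0.0621, 0.0577]
tcp_rot: [[-0.967, -0.256, 0.001], [-0.256, 0.967, -0.0], [-0.001, -0.0, -1.0]]
force: [1.1, -0.3, 0.2]
opening: 0.458
grasp_force: 0.0
```

send_rows:
  plan:
    - [138, 0, 0.007, 0, 0]
    - [138, 0, 0.007, 0, 0]
    - [138, 0, 0.007, 0, 0]
    - [138, 0, 0.007, 0, 0]
    - [138, 0, 0.007, 0, 0]
    - [138, 0, 0.007, 0, 0]
    - [138, 0, 0, 0, 0]
    - [138, 0, 0, 0, 0]

```text
time_s: 4.23
position: [0.437, 0.1022, 0.0573]
tcp_rot: [[-0.967, -0.256, -0.0], [-0.256, 0.967, -0.0], [0.0, -0.0, -1.0]]
force: [-0.5, -0.8, 0.3]
opening: 0.455
grasp_force: 0.0
```

```bash
python3 -c "
from h import *
import cv2
st();p,d=capture('wrist');cv2.imwrite('pics/w2.png',p)"
```

```text
t 4.2333 H [-0.0796  0.1176] z 0.0573 yaw err deg -0.12 F [-0.5 -0.8  0.3] Fhx,hy [-0.6 -0.7] open 0.455 g 0.0
```

View pics/w2.png

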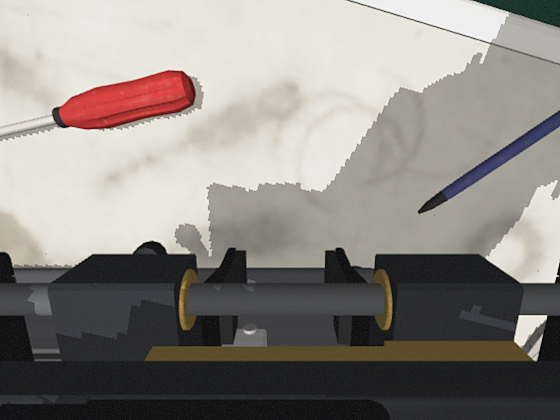

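The wing's end is now at about (150,243), outside the finger on the -y side, so the finger has slipped past it.

```bash
python3 -c "
from h import *
c=calibration('wrist')
for u,v in[(152,242),(152,250)]:print(H(ray(c,u,v,.055)))
import cv2
p,d=capture('side');cv2.imwrite('pics/s2.png',cv2.resize(p[150:300,200:400],None,fx=4,fy=4,interpolation=cv2.INTER_CUBIC))
p,d=capture('top');cv2.imwrite('t2.png',p)"
```

```text
[-0.0833018   0.03958648]
[-0.07832939  0.03908077]
```

View pics/s2.png

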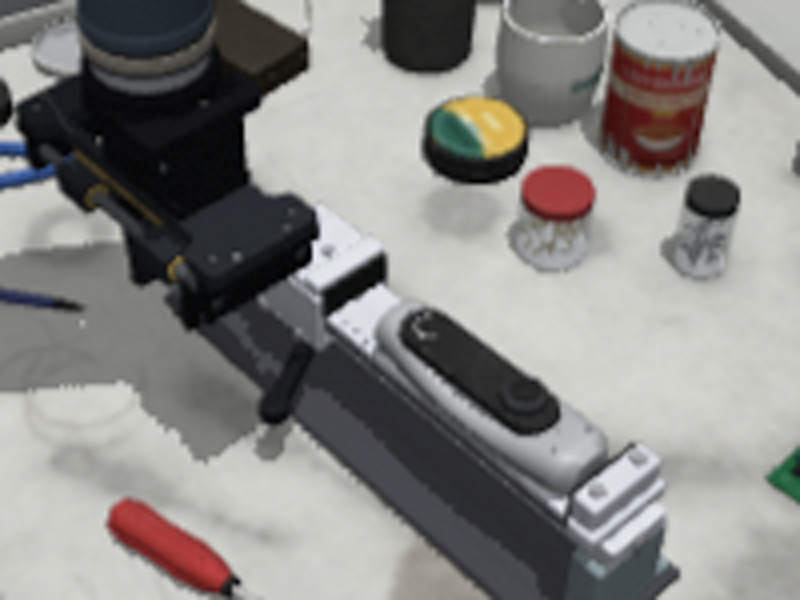

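```bash
python3 -c "
from h import *
c=calibration('side')
for a,b in[(275,408),(302,350)]:print(H(ray(c,200+(a-1.5)/4,150+(b-1.5)/4,.052)))
# same for initial side image
import cv2
p=cv2.imread('pics/side0.png');q=cv2.imread('pics/s2.png')
a=cv2.resize(p[150:300,200:400],None,fx=4,fy=4,interpolation=cv2.INTER_CUBIC)
cv2.imwrite('pics/cmp.png',np.hstack([a[250:500,150:500],q[250:500,150:500]]))"
```

```text
[-0.07436872  0.03072731]
[-0.03265873  0.05552869]
```

View pics/cmp.png

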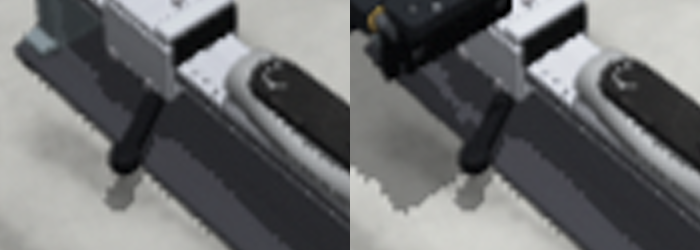

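```bash
python3 -c "
from h import *
s=read_state();c=calibration('wrist');R=np.array(s['tcp_rot']);C=np.array(c['rotation'])
for q in [(x,y,z) for y in(-.02,-.035,.02,.035) for z in(-.04,-.02,0,.014) for x in(0.0095,)]:
    w=s['position']+R@q;k=C.T@(w-c['xyz']);print(q,(c['fx']*k[0]/k[2]+c['cx']).round(0),(c['fy']*k[1]/k[2]+c['cy']).round(0),k[2].round(3))
p,d=capture('wrist')
for u,v in[(225,262),(235,252),(340,252),(235,280),(345,280),(100,262),(152,250),(228,300)]:print(u,v,d[v,u],R.T@(np.array(c['xyz'])+C@(d[v,u]*np.array([(u-c['cx'])/c['fx'],(v-c['cy'])/c['fy'],1]))-s['position']))
"
```

```text
(0.0095, -0.02, -0.04) 242.0 262.0 0.157
(0.0095, -0.02, -0.02) 247.0 247.0 0.177
(0.0095, -0.02, 0) 251.0 234.0 0.196
(0.0095, -0.02, 0.014) 253.0 227.0 0.209
(0.0095, -0.035, -0.04) 209.0 262.0 0.157
(0.0095, -0.035, -0.02) 218.0 247.0 0.177
(0.0095, -0.035, 0) 224.0 234.0 0.196
(0.0095, -0.035, 0.014) 228.0 227.0 0.209
(0.0095, 0.02, -0.04) 329.0 262.0 0.157
(0.0095, 0.02, -0.02) 324.0 247.0 0.177
(0.0095, 0.02, 0) 321.0 234.0 0.196
(0.0095, 0.02, 0.014) 318.0 227.0 0.209
(0.0095, 0.035, -0.04) 362.0 262.0 0.157
(0.0095, 0.035, -0.02) 354.0 247.0 0.177
(0.0095, 0.035, 0) 347.0 234.0 0.196
(0.0095, 0.035, 0.014) 343.0 227.0 0.209
225 262 0.15493086 [ 0.01055392 -0.02743055 -0.04225109]
235 252 0.16946496 [ 0.00951354 -0.02502801 -0.02745972]
340 252 0.16689102 [ 0.01049302  0.02641908 -0.02990316]
235 280 0.14015993 [ 0.00936685 -0.020767   -0.0579131 ]
345 280 0.13974816 [ 0.00957329  0.02409598 -0.05832149]
100 262 0.08840921 [ 0.03709639 -0.04803577 -0.10390718]
152 250 0.20265724 [-0.00169005 -0.07887527  0.00392484]
228 300 0.08294395 [ 0.03044119 -0.01414576 -0.11145124]
```

```bash
python3 -c "
from h import *
s=read_state();c=calibration('wrist');R=np.array(s['tcp_rot']);C=np.array(c['rotation'])
p,d=capture('wrist');v,u=np.mgrid[:420,:560]
T=(np.stack([(u-c['cx'])/c['fx']*d,(v-c['cy'])/c['fy']*d,d],-1)@C.T+c['xyz']-s['position'])@R
for vv in range(236,330,6):print(vv,[(uu,T[vv,uu].round(3).tolist(),p[vv,uu].tolist()) for uu in(222,230,236,243)])
k=(d>0)&(abs(T[...,1])<.06)&(T[...,2]>-.06)&(T[...,2]<.03)&(T[...,0]>-.03)&(T[...,0]<.02)
for z0 in np.arange(-.06,.03,.01):
  m=k&(T[...,2]>=z0)&(T[...,2]<z0+.01)
  if m.any():print(z0.round(2),m.sum(),'x',T[m][:,0].min().round(3),T[m][:,0].max().round(3),'y',np.unique(T[m][:,1].round(2)))
print(s['tau'],s['joint_positions'])
"
```

```text
236 [(222, [-0.012, -0.048, 0.059], [123, 131, 133]), (230, [-0.012, -0.042, 0.06], [120, 128, 132]), (236, [-0.012, -0.037, 0.059], [120, 127, 129]), (243, [-0.012, -0.032, 0.059], [118, 125, 128])]
242 [(222, [-0.016, -0.048, 0.058], [125, 133, 138]), (230, [-0.016, -0.042, 0.058], [117, 125, 128]), (236, [-0.017, -0.037, 0.059], [116, 124, 128]), (243, [-0.017, -0.032, 0.059], [117, 124, 127])]
248 [(222, [-0.021, -0.048, 0.059], [128, 135, 139]), (230, [0.011, -0.028, -0.026], [23, 19, 21]), (236, [-0.022, -0.038, 0.059], [107, 113, 118]), (243, [-0.021, -0.032, 0.058], [123, 128, 132])]
254 [(222, [-0.026, -0.048, 0.059], [123, 132, 135]), (230, [0.011, -0.026, -0.034], [22, 22, 16]), (236, [0.009, -0.024, -0.029], [23, 23, 26]), (243, [0.01, -0.021, -0.03], [29, 28, 28])]
260 [(222, [-0.031, -0.049, 0.059], [105, 111, 114]), (230, [0.011, -0.025, -0.041], [21, 20, 22]), (236, [0.009, -0.023, -0.037], [31, 29, 29]), (243, [0.009, -0.02, -0.035], [27, 23, 19])]
266 [(222, [0.01, -0.028, -0.046], [19, 14, 17]), (230, [0.01, -0.025, -0.045], [24, 26, 23]), (236, [0.009, -0.022, -0.
[... 1647 characters left out ...]
, 48, 48]), (236, [-0.005, -0.02, -0.064], [26, 24, 28]), (243, [-0.076, -0.033, 0.047], [65, 64, 66])]
326 [(222, [-0.002, -0.024, -0.073], [42, 45, 43]), (230, [-0.002, -0.021, -0.073], [49, 45, 47]), (236, [-0.008, -0.02, -0.065], [21, 27, 24]), (243, [-0.081, -0.033, 0.047], [61, 61, 60])]
-0.06 586 x 0.005 0.012 y [-0.03 -0.02  0.02  0.03]
-0.05 536 x 0.0 0.012 y [-0.03 -0.02  0.02  0.03]
-0.04 456 x -0.005 0.011 y [-0.03 -0.02  0.02  0.03]
-0.03 274 x -0.008 0.011 y [-0.03 -0.02  0.02  0.03]
[ 1.18096797e-01 -3.43556285e+01 -7.01529086e+00 -2.96276005e-02
  6.52166619e-02 -1.09422649e-04] [-1.23802871e+00  3.15104553e+01  1.14012079e+02 -6.91269769e-03
  3.44649563e+01 -1.06000402e+02]
```

The depth picture shows the fingers ending about 25 mm behind the reported TCP. The interface says 14 mm ahead of it. That explains why they passed over the wing without any force. I'll go back and descend about 39 mm lower, checking the force on the way.

send_rows:
  plan:
    - [138, -0.002, -0.028, 0, 0]
    - [138, -0.002, -0.028, 0, 0]
    - [138, -0.002, -0.028, 0, 0]
    - [138, 0, 0, 0, 0]
    - [138, 0, 0, 0.01, 0]
    - [138, 0, 0, 0.01, 0]
    - [138, 0, 0, 0.01, 0]
    - [138, 0, 0, 0.008, 0]
    - [138, 0, 0, 0, 0]
    - [138, 0, 0, 0, 0]

```text
time_s: 5.32
position: [0.4639, 0.0223, 0.019]
tcp_rot: [[-0.967, -0.255, -0.001], [-0.255, 0.967, 0.0], [0.001, 0.001, -1.0]]
force: [0.1, -0.5, 0.7]
opening: 0.457
grasp_force: 0.0
```

Run:
```python
from h import *
import cv2
st()
s=read_state();c=calibration('wrist');R=np.array(s['tcp_rot']);C=np.array(c['rotation'])
p,d=capture('wrist');v,u=np.mgrid[:420,:560]
T=(np.stack([(u-c['cx'])/c['fx']*d,(v-c['cy'])/c['fy']*d,d],-1)@C.T+c['xyz']-s['position'])@R
k=(d>0)&(abs(abs(T[...,1])-.025)<.008)&(T[...,2]>-.06)&(T[...,0]>0.007)&(T[...,0]<.013)&(T[...,2]<0)
print('tip tool z',np.percentile(T[k][:,2],99),'bench/wing depth z world',[(s['position'][2]-T[vv,uu,2]).round(3) for vv,uu in[(200,275),(240,275)]])
cv2.imwrite('pics/w3.png',p)
```

```text
t 5.3167 H [-0.0739  0.0335] z 0.019 yaw err deg -0.05 F [ 0.1 -0.5  0.7] Fhx,hy [-0.  -0.6] open 0.457 g 0.0
tip tool z -0.0241080532170659 bench/wing depth z world [np.float64(-0.0), np.float64(-0.002)]
```

View pics/w3.png

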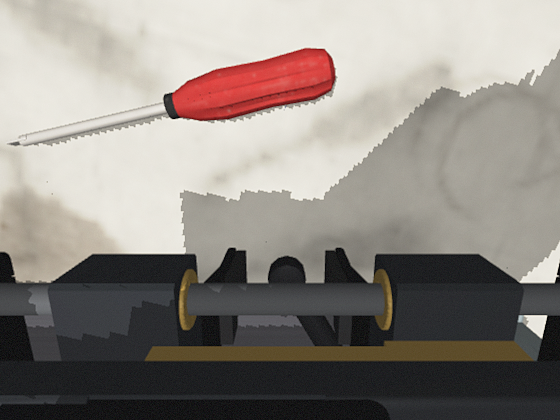

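The wing's end (287,270) now sits between the fingertips (235 and 340). The tips are at z ≈ 0.043, level with the wing, so I'll sweep to loosen.

send_rows:
  plan:
    - [138, 0.001, 0.007, 0, 0]
    - [138, 0.001, 0.007, 0, 0]
    - [138, 0.001, 0.007, 0, 0]
    - [138, 0.001, 0.007, 0, 0]

```text
time_s: 5.7
position: [0.4516, 0.0485, 0.0196]
tcp_rot: [[-0.967, -0.256, -0.002], [-0.256, 0.967, -0.001], [0.003, -0.0, -1.0]]
force: [-1.9, -5.4, -0.9]
opening: 0.458
grasp_force: 2.2
```

send_rows:
  plan:
    - [138, 0.001, 0.007, 0, 0]
    - [138, 0, 0.007, 0, 0]
    - [138, 0, 0.007, 0, 0]
    - [138, 0, 0.007, 0, 0]
    - [138, 0, 0.007, 0, 0]
    - [138, 0, 0.007, 0, 0]
    - [138, 0, 0.007, 0, 0]
    - [138, 0, 0.007, 0, 0]
    - [138, 0, 0, 0, 0]

```text
time_s: 6.45
position: [0.4392, 0.1034, 0.0196]
tcp_rot: [[-0.967, -0.256, 0.003], [-0.256, 0.967, 0.0], [-0.003, -0.0, -1.0]]
force: [-0.7, -0.2, 0.1]
opening: 0.461
grasp_force: 0.0
```

```bash
python3 -c "
from h import *
import cv2
st();p,d=capture('wrist');c=calibration('wrist');a=p[230:300,200:370]
q,_=capture('side')
cv2.imwrite('pics/w4.png',np.vstack([cv2.resize(a,(680,280)),cv2.resize(q[195:265,220:390],(680,280))]))
"
```

```text
t 6.45 H [-0.0772  0.1182] z 0.0196 yaw err deg -0.11 F [-0.7 -0.2  0.1] Fhx,hy [-0.7 -0. ] open 0.461 g 0.0
```

View pics/w4.png

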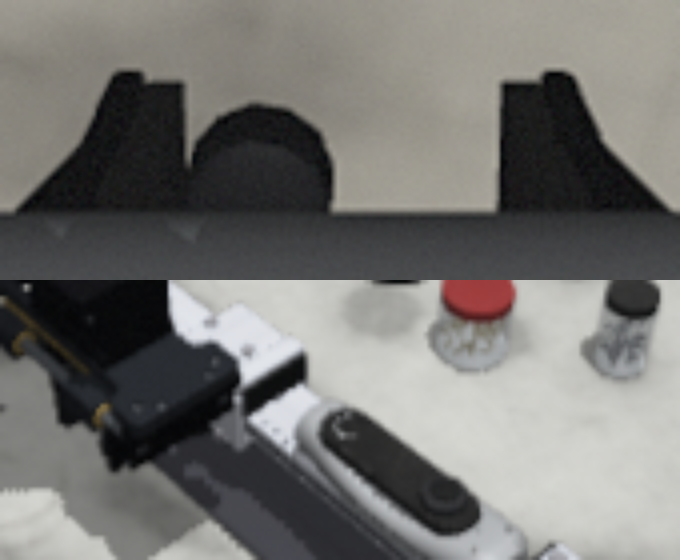

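The wing's end rests against the -y finger, swung to about 0.4 rad towards +y (knob ≈ 0.2), so it is loose. Next I lift, close the fingers and go behind the jaw.

send_rows:
  plan:
    - [138, 0, -0.003, 0, 0]
    - [138, 0, 0, -0.03, 0]
    - [138, 0, 0, -0.03, 0]
    - [138, 0, 0, -0.03, 0]
    - [255, 0, 0, -0.02, 0]
    - [255, -0.025, 0.007, 0, 0]
    - [255, -0.026, 0.007, 0, 0]
    - [255, -0.026, 0.007, 0, 0]
    - [255, 0, 0, 0, 0]
    - [255, 0, 0, 0, 0]
    - [255, 0, 0, 0.02, 0]
    - [255, 0, 0, 0.02, 0]
    - [255, 0, 0, 0, 0]
    - [255, 0, 0, 0, 0]

```text
time_s: 7.72
position: [0.5054, 0.1385, 0.0884]
tcp_rot: [[-0.967, -0.255, -0.005], [-0.255, 0.967, -0.0], [0.005, 0.001, -1.0]]
force: [0.3, 0.1, -0.0]
opening: 0.003
grasp_force: 0.0
```

Run:
```python
from h import *
import cv2
st()
s=read_state();c=calibration('wrist');R=np.array(s['tcp_rot']);C=np.array(c['rotation'])
p,d=capture('wrist');v,u=np.mgrid[:420,:560]
T=(np.stack([(u-c['cx'])/c['fx']*d,(v-c['cy'])/c['fy']*d,d],-1)@C.T+c['xyz']-s['position'])@R
k=(d>0)&(abs(T[...,1])<.03)&(T[...,2]>-.06)&(T[...,0]>0.007)&(T[...,0]<.013)&(T[...,2]<0)
q=T[k];print('tip',np.percentile(q[:,2],99),'y near tip',q[q[:,2]>-.035][:,1].min(),q[q[:,2]>-.035][:,1].max())
p,d=capture('top');c=calibration('top')
W=np.stack([(u-c['cx'])/c['fx']*d,(v-c['cy'])/c['fy']*d,d],-1)@np.array(c['rotation']).T+c['xyz']
Hx=(W[...,:2]-o)@hx;Hy=(W[...,:2]-o)@hy
m=(abs(Hx)<.02)&(abs(W[...,2]-.109)<.004)&(Hy>-.01)&(Hy<.14);print('jaw y',Hy[m].min() if m.any() else None,Hy[m].max() if m.any() else None)
m=(W[...,2]>.045)&(W[...,2]<.06)&(Hx<-.045)&(Hx>-.1)&(Hy>0)&(Hy<.15);print('wing',m.sum(),Hx[m].mean() if m.any() else 0,Hy[m].mean() if m.any() else 0)
```

```text
t 7.7167 H [-0.0042  0.1353] z 0.0884 yaw err deg -0.01 F [ 0.3  0.1 -0. ] Fhx,hy [0.4 0. ] open 0.003 g 0.0
tip -0.00481117415873148 y near tip -0.0299811220995546 0.009007272711287772
jaw y -0.009201630306388027 0.005921260366457514
wing 55 -0.06554771259641891 0.10546966494199406
```

send_rows:
  plan:
    - [255, -0.004, 0, 0.007, 0]
    - [255, 0, 0, 0.007, 0]
    - [255, 0, 0, 0.007, 0]
    - [255, 0, 0, 0, 0]
    - [255, 0, -0.008, 0, 0]
    - [255, 0, -0.008, 0, 0]
    - [255, 0, -0.006, 0, 0]
    - [255, 0, -0.006, 0, 0]

```text
time_s: 8.48
position: [0.5191, 0.1133, 0.0684]
tcp_rot: [[-0.967, -0.254, 0.0], [-0.254, 0.967, 0.002], [-0.001, 0.002, -1.0]]
force: [0.4, 6.4, -2.1]
opening: 0.003
grasp_force: 2.7
```

```bash
python3 -c "
from h import *
st()"
```

```text
t 8.4833 H [0.0026 0.1074] z 0.0684 yaw err deg 0.05 F [ 0.4  6.4 -2.1] Fhx,hy [2.  6.1] open 0.003 g 2.7
```

The finger is in contact and pushing with about 6 N, so the jaw slides freely. I'll continue, then finish in fine steps.

send_rows:
  plan:
    - [255, 0, -0.005, 0, 0]
    - [255, 0, -0.005, 0, 0]
    - [255, 0, -0.005, 0, 0]
    - [255, 0, -0.005, 0, 0]
    - [255, 0, -0.003, 0, 0]
    - [255, 0, -0.003, 0, 0]
    - [255, 0, 0, 0, 0]

```text
time_s: 9.07
position: [0.5259, 0.0877, 0.0684]
tcp_rot: [[-0.967, -0.254, 0.0], [-0.254, 0.967, 0.001], [-0.001, 0.001, -1.0]]
force: [0.3, 3.4, -2.2]
opening: 0.006
grasp_force: 1.4
```

```bash
cat > m.py <<'E'
from h import *
st()
v,u=np.mgrid[:420,:560]
p,d=capture('top');c=calibration('top')
W=np.stack([(u-c['cx'])/c['fx']*d,(v-c['cy'])/c['fy']*d,d],-1)@np.array(c['rotation']).T+c['xyz']
Hx=(W[...,:2]-o)@hx;Hy=(W[...,:2]-o)@hy
m=(W[...,2]>.045)&(W[...,2]<.06)&(Hx<-.045)&(Hx>-.1)&(Hy>-.06)&(Hy<.15);print('wing',m.sum(),Hx[m].mean() if m.any() else 0,Hy[m].mean() if m.any() else 0)
import cv2;cv2.imwrite('t.png',p)
E
python3 m.py
```

```text
t 9.0667 H [0.0027 0.081 ] z 0.0684 yaw err deg 0.01 F [ 0.3  3.4 -2.2] Fhx,hy [1.2 3.2] open 0.006 g 1.4
wing 21 -0.05173925761731481 0.06293119899968361
```

send_rows:
  plan:
    - [255, 0, -0.002, 0, 0]
    - [255, 0, -0.002, 0, 0]
    - [255, 0, 0, 0, 0]

```text
time_s: 9.37
position: [0.5268, 0.0843, 0.0684]
tcp_rot: [[-0.967, -0.255, 0.0], [-0.255, 0.967, 0.001], [-0.001, 0.001, -1.0]]
force: [1.3, 4.9, -2.0]
opening: 0.009
grasp_force: 2.1
```

send_rows:
  plan:
    - [255, 0, -0.0015, 0, 0]
    - [255, 0, -0.0015, 0, 0]
    - [255, 0, 0, 0, 0]

```text
time_s: 9.62
position: [0.5275, 0.0816, 0.0684]
tcp_rot: [[-0.967, -0.255, 0.0], [-0.255, 0.967, 0.001], [-0.001, 0.001, -1.0]]
force: [-0.1, 4.5, -0.9]
opening: 0.004
grasp_force: 2.4
```

```bash
python3 -c "
from h import *
st()"
```

```text
t 9.6167 H [0.0027 0.0746] z 0.0684 yaw err deg -0.03 F [-0.1  4.5 -0.9] Fhx,hy [1.  4.3] open 0.004 g 2.4
```

send_rows:
  plan:
    - [255, 0, -0.001, 0, 0]
    - [255, 0, 0, 0, 0]

```text
time_s: 9.78
position: [0.5277, 0.0808, 0.0684]
tcp_rot: [[-0.967, -0.255, 0.0], [-0.255, 0.967, 0.001], [-0.001, 0.001, -1.0]]
force: [0.5, 5.1, -1.9]
opening: 0.004
grasp_force: 2.6
```

send_rows:
  plan:
    - [255, 0, -0.001, 0, 0]
    - [255, 0, 0, 0, 0]

```text
time_s: 9.95
position: [0.528, 0.0798, 0.0684]
tcp_rot: [[-0.967, -0.255, 0.0], [-0.255, 0.967, 0.001], [-0.001, 0.001, -1.0]]
force: [0.4, 6.0, -1.6]
opening: 0.005
grasp_force: 2.6
```

send_rows:
  plan:
    - [255, 0, -0.0007, 0, 0]
    - [255, 0, 0, 0, 0]

```text
time_s: 10.12
position: [0.528, 0.0797, 0.0684]
tcp_rot: [[-0.967, -0.255, 0.0], [-0.255, 0.967, 0.002], [-0.001, 0.002, -1.0]]
force: [0.5, 6.4, -1.1]
opening: 0.008
grasp_force: 3.5
```

send_rows:
  plan:
    - [255, 0, -0.001, 0, 0]
    - [255, 0, 0, 0, 0]

```text
time_s: 10.28
position: [0.528, 0.0796, 0.0684]
tcp_rot: [[-0.967, -0.254, -0.0], [-0.254, 0.967, 0.003], [-0.001, 0.003, -1.0]]
force: [1.0, 10.4, -1.2]
opening: 0.005
grasp_force: 5.0
```

send_rows:
  plan:
    - [255, 0, -0.001, 0, 0]
    - [255, 0, 0, 0, 0]

```text
time_s: 10.45
position: [0.528, 0.0796, 0.0684]
tcp_rot: [[-0.967, -0.253, -0.001], [-0.253, 0.967, 0.005], [-0.001, 0.005, -1.0]]
force: [0.7, 13.1, 0.1]
opening: 0.004
grasp_force: 6.5
```

```bash
python3 m.py; python3 -c "
import cv2;p=cv2.imread('t.png');cv2.imwrite('pics/t5.png',cv2.resize(p[190:290,265:405],None,fx=5,fy=5,interpolation=cv2.INTER_CUBIC))"
```

```text
t 10.45 H [0.0026 0.0726] z 0.0684 yaw err deg 0.07 F [ 0.7 13.1  0.1] Fhx,hy [ 4.  12.5] open 0.004 g 6.5
wing 19 -0.05042984027364381 0.054411173860688514
```

View pics/t5.png

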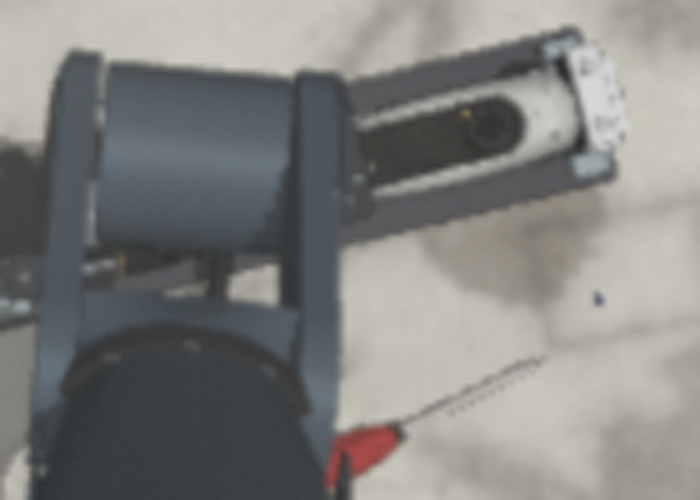

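The jaw is up against the handset: it has stopped at the expected travel of about 0.068, and the force rises with each step. The handset's far end touches the fixed jaw at crop (578,90). I'll press once more for firmness, then back off and go over the wing.

send_rows:
  plan:
    - [255, 0, -0.0015, 0, 0]
    - [255, 0, 0, 0, 0]
    - [255, 0, 0, 0, 0]

```text
time_s: 10.75
position: [0.528, 0.0795, 0.0685]
tcp_rot: [[-0.968, -0.253, -0.001], [-0.253, 0.968, 0.007], [-0.001, 0.007, -1.0]]
force: [1.1, 17.8, 1.8]
opening: 0.005
grasp_force: 8.7
```

send_rows:
  plan:
    - [255, 0, 0.01, 0, 0]
    - [255, 0, 0.01, 0, 0]
    - [255, 0, 0, -0.03, 0]
    - [255, 0, 0, -0.03, 0]
    - [138, 0, 0, -0.03, 0]
    - [138, 0.027, -0.008, 0, 0]
    - [138, 0.027, -0.008, 0, 0]
    - [138, 0.027, -0.008, 0, 0]
    - [138, 0, 0, 0.025, 0]
    - [138, 0, 0, 0.025, 0]
    - [138, 0, 0, 0, 0]
    - [138, 0, 0, 0, 0]

```text
time_s: 11.75
position: [0.4507, 0.0503, 0.1079]
tcp_rot: [[-0.967, -0.256, -0.003], [-0.256, 0.967, -0.0], [0.003, 0.0, -1.0]]
force: [0.7, 0.3, 0.3]
opening: 0.443
grasp_force: 0.0
```

```bash
cat > w.py <<'E'
from h import *
st()
v,u=np.mgrid[:420,:560]
for n in('wrist','top'):
    c=calibration(n);p,d=capture(n)
    W=np.stack([(u-c['cx'])/c['fx']*d,(v-c['cy'])/c['fy']*d,d],-1)@np.array(c['rotation']).T+c['xyz']
    Hx=(W[...,:2]-o)@hx;Hy=(W[...,:2]-o)@hy
    m=(d>0)&(abs(W[...,2]-.055)<.004)&(Hx<-.05)&(Hx>-.1)&(Hy>-.08)&(Hy<.15)&(p.max(2)<70)
    if m.any():print(n,m.sum(),'x',np.percentile(Hx[m],[1,50,99]).round(4),'y',np.percentile(Hy[m],[1,50,99]).round(4))
    if n=='top':
        m=(abs(Hx)<.02)&(abs(W[...,2]-.1095)<.0045)&(Hy>-.02)&(Hy<.1);print('jaw top',m.sum(),np.percentile(Hy[m],[1,99]).round(4) if m.any() else 0)
E
python3 w.py
```

```text
t 11.75 H [-0.0796  0.0639] z 0.1079 yaw err deg -0.07 F [0.7 0.3 0.3] Fhx,hy [0.8 0.1] open 0.443 g 0.0
wrist 752 x [-0.0822 -0.0693 -0.0505] y [0.0508 0.0615 0.0733]
jaw top 331 [-0.0175  0.0629]
```

send_rows:
  plan:
    - [138, -0.004, 0, 0, 0]
    - [138, 0, 0, 0.025, 0]
    - [138, 0, 0, 0.025, 0]
    - [138, 0, 0, 0.02, 0]
    - [138, 0, 0, 0.018, 0]
    - [138, 0, 0, 0, 0]
    - [138, 0, 0, 0, 0]

```text
time_s: 12.43
position: [0.4561, 0.0518, 0.0204]
tcp_rot: [[-0.967, -0.256, -0.0], [-0.256, 0.967, -0.0], [0.0, 0.0, -1.0]]
force: [0.7, 0.6, -0.2]
opening: 0.457
grasp_force: 0.0
```

send_rows:
  plan:
    - [138, 0.001, -0.007, 0, 0]
    - [138, 0.001, -0.007, 0, 0]
    - [138, 0.001, -0.007, 0, 0]
    - [138, 0.001, -0.007, 0, 0]
    - [138, 0, -0.007, 0, 0]
    - [138, 0, -0.007, 0, 0]
    - [138, 0, -0.007, 0, 0]
    - [138, 0, -0.007, 0, 0]
    - [138, 0, 0, 0, 0]

```text
time_s: 13.18
position: [0.4673, -0.0051, 0.0208]
tcp_rot: [[-0.967, -0.254, 0.002], [-0.254, 0.967, -0.001], [-0.002, -0.001, -1.0]]
force: [-0.5, 1.1, -0.3]
opening: 0.461
grasp_force: 0.3
```

```bash
python3 w.py
```

```text
t 13.1833 H [-0.0777  0.0061] z 0.0208 yaw err deg 0.03 F [-0.5  1.1 -0.3] Fhx,hy [-0.2  1.2] open 0.461 g 0.3
wrist 1507 x [-0.0889 -0.0815 -0.0505] y [-0.0213  0.0175  0.0334]
jaw top 299 [-0.0172  0.0632]
```

send_rows:
  plan:
    - [138, -0.001, -0.006, 0, 0]
    - [138, -0.001, -0.006, 0, 0]
    - [138, -0.001, -0.006, 0, 0]
    - [138, 0, 0, 0, 0]

```text
time_s: 13.62
position: [0.4748, -0.0211, 0.0204]
tcp_rot: [[-0.967, -0.255, 0.002], [-0.255, 0.967, -0.001], [-0.001, -0.001, -1.0]]
force: [-0.5, 0.8, 0.3]
opening: 0.458
grasp_force: 0.5
```

send_rows:
  plan:
    - [138, -0.001, -0.005, 0, 0]
    - [138, 0, -0.005, 0, 0]
    - [138, 0, -0.003, 0, 0]
    - [138, 0, 0, 0, 0]

```text
time_s: 13.95
position: [0.4785, -0.0328, 0.0202]
tcp_rot: [[-0.967, -0.255, 0.001], [-0.255, 0.967, 0.0], [-0.001, -0.0, -1.0]]
force: [2.4, 3.4, 0.7]
opening: 0.458
grasp_force: 1.5
```

```bash
python3 w.py
```

```text
t 13.95 H [-0.0739 -0.0235] z 0.0202 yaw err deg -0.0 F [2.4 3.4 0.7] Fhx,hy [3.2 2.7] open 0.458 g 1.5
wrist 863 x [-0.0851 -0.075  -0.0503] y [-0.0516 -0.0126  0.004 ]
jaw top 288 [-0.0164  0.0629]
```

send_rows:
  plan:
    - [138, 0, -0.002, 0, 0]
    - [138, 0, -0.002, 0, 0]
    - [138, 0, 0, 0, 0]
    - [138, 0, 0, 0, 0]

```text
time_s: 14.38
position: [0.4801, -0.0359, 0.0204]
tcp_rot: [[-0.967, -0.254, 0.003], [-0.254, 0.967, 0.001], [-0.003, -0.0, -1.0]]
force: [3.6, 6.9, -0.8]
opening: 0.461
grasp_force: 3.1
```

send_rows:
  plan:
    - [138, 0, 0.008, 0, 0]
    - [138, 0, 0, -0.03, 0]
    - [138, 0, 0, -0.03, 0]
    - [138, 0, 0, -0.03, 0]
    - [138, 0.02, 0, -0.03, 0]
    - [138, 0.02, 0, -0.03, 0]
    - [138, 0, 0, 0, 0]
    - [138, 0, 0, 0, 0]

```text
time_s: 15.05
position: [0.4383, -0.0395, 0.1719]
tcp_rot: [[-0.967, -0.255, 0.004], [-0.255, 0.967, -0.002], [-0.003, -0.003, -1.0]]
force: [0.0, 0.6, -0.6]
opening: 0.459
grasp_force: 0.0
```

```bash
python3 w.py
python3 - <<'E'
from h import *
import cv2
v,u=np.mgrid[:420,:560]
c=calibration('top');p,d=capture('top');cv2.imwrite('t.png',p)
W=np.stack([(u-c['cx'])/c['fx']*d,(v-c['cy'])/c['fy']*d,d],-1)@np.array(c['rotation']).T+c['xyz']
Hx=(W[...,:2]-o)@hx;Hy=(W[...,:2]-o)@hy
for y0 in np.arange(-.155,.08,.01):
    k=(Hy>y0)&(Hy<=y0+.01)&(abs(Hx)<.035)&(W[...,2]>.095)&(W[...,2]<.14)
    print(y0.round(3),k.sum(),(Hx[k].min().round(3),Hx[k].max().round(3),np.median(W[k][:,2]).round(3)) if k.any() else '',end=' | ')
a=cv2.imread('pics/top0.png').astype(int);D=abs(p.astype(int)-a).max(2)
for n,r in dict(jar=(145,180,275,305),pliers=(235,295,185,218),screw=(258,295,312,378)).items():print(n,(D[r[0]:r[1],r[2]:r[3]]>60).sum())
E
```

```text
t 15.05 H [-0.1144 -0.0198] z 0.1719 yaw err deg -0.04 F [ 0.   0.6 -0.6] Fhx,hy [0.2 0.6] open 0.459 g 0.0
wrist 377 x [-0.0747 -0.0635 -0.0504] y [-0.0242 -0.0128 -0.0001]
top 29 x [-0.072  -0.0634 -0.051 ] y [-0.0192 -0.0098 -0.0002]
jaw top 335 [-0.0182  0.063 ]
-0.155 68 (np.float64(-0.024), np.float64(0.027), np.float64(0.11)) | -0.145 58 (np.float64(-0.023), np.float64(0.02), np.float64(0.114)) | -0.135 63 (np.float64(-0.025), np.float64(0.019), np.float64(0.112)) | -0.125 64 (np.float64(-0.026), np.float64(0.022), np.float64(0.112)) | -0.115 60 (np.float64(-0.026), np.float64(0.021), np.float64(0.117)) | -0.105 74 (np.float64(-0.027), np.float64(0.023), np.float64(0.118)) | -0.095 74 (np.float64(-0.027), np.float64(0.023), np.float64(0.115)) | -0.085 70 (np.float64(-0.028), np.float64(0.022), np.float64(0.114)) | -0.075 73 (np.float64(-0.028), np.float64(0.022), np.float64(0.114)) | -0.065 66 (np.float64(-0.027), np.float64(0.022), np.float64(0.113)) | -0.055 66 (np.float64(-0.026), np.float64(0.02), np.float64(0.115)) | -0.045 64 (np.float64(-0.027), np.float64(0.02), np.float64(0.115)) | -0.035 59 (np.float64(-0.024), np.float64(0.018), np.float64(0.116)) | -0.025 55 (np.float64(-0.023), np.float64(0.017), np.float64(0.115)) | -0.015 55 (np.float64(-0.022), np.float64(0.014), np.float64(0.114)) | -0.005 61 (np.float64(-0.026), np.float64(0.026), np.float64(0.11)) | 0.005 80 (np.float64(-0.028), np.float64(0.028), np.float64(0.112)) | 0.015 82 (np.float64(-0.028), np.float64(0.028), np.float64(0.107)) | 0.025 78 (np.float64(-0.028), np.float64(0.028), np.float64(0.107)) | 0.035 77 (np.float64(-0.028), np.float64(0.028), np.float64(0.107)) | 0.045 80 (np.float64(-0.028), np.float64(0.029), np.float64(0.107)) | 0.055 75 (np.float64(-0.028), np.float64(0.029), np.float64(0.106)) | 0.065 0  | 0.075 0  | jar 0
pliers 0
screw 1844
```

The jaw is at about 0.069, the handset fills the gap between both jaws, and the wing is at knob ≈ 1.22 (tight). The robot is clear of everything, and the jar and pliers haven't moved.

```bash
python3 -c "
from h import *
import cv2
p,_=capture('side');a=cv2.imread('pics/side0.png').astype(int);print('screwdriver diff',(abs(p.astype(int)-a).max(2)[270:320,225:295]>60).sum())
print(hand_in())"
```

```text
screwdriver diff 0
the job is handed in; nothing more can be done
None
```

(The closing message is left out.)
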